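Hang the thermometer case on the bedside bar

TASK

Hang the steel thermometer case with the open C-shaped ring on the little bar: pass the bar sideways through the gap of the ring, let the ring's crown rest on the bar and let go, so that the case hangs still, upright and square to the bar. Leave the similar case with the closed ring and the lidded cup standing where they are.

Things in the scene. Friction and masses are not known exactly. Their poses are not given: they have to be found in the camera images.
- case: Case to hang: upright steel box on a 46 mm square foot, 70 mm tall, about 0.16 kg. On top a white ring, axis along x, 14 mm wide, inner radius 22, wall 5, centre at z 96 mm, OPEN: a 36 mm gap centred on +y. Above it a grip tab, 12 mm in x, 24 in y, z 122 to 161, to pinch across the 12. Origin: centre of underside, z up. Stands right of the bar, +y within 0.35 rad of world +y (robot's left).
- rail: Fixed stand: level dark steel bar, 8 mm thick, along x, axis 200 mm above the origin; a 12 mm post at each end, 222 mm clear between them, tops 2 mm above the bar; wood foot 260 x 90 x 8 mm. Origin: centre of the foot's underside, z up; y crosses the bar, within 0.25 rad of world +y. With its crown on the bar the case's underside is 86 mm above this origin.
- loop_case: Bystander: same box, ring size, tab and height (161 mm) as the case to hang, but its ring is CLOSED all round, so it cannot go on the bar. May stand left or right of the open one. Origin: centre of the underside, z up.
- cup: Bystander: white enamel cup with lid and small dark knob, 82 mm across, 100 mm tall, handle out to 64 mm along its x. Origin: centre of the underside, z up.
There are look-alikes about, which are no part of the job. Leave any yellow look-alike of the case alone.

How it is judged:
By the outcome, as a careful person would: the job done as asked, in the order asked, and still so for the second after the job is handed in, with the robot touching nothing.
It also fails if it takes over 42 s, if anything falls off the work surface, if the arm or the gripper's body presses on something with over 40 N, if the wrist force passes 120 N, or if a joint passes its speed limit or range.

ROBOT

A 6-joint arm with a two-finger parallel gripper is mounted at the origin on the work surface. World frame = base frame: x ahead of the robot, y to its left, z up, the work surface at z = 0. Lengths are in m, angles in degrees, forces in N, time in s.
With the tool pointing down it reaches from about 0.3 to 0.75 m from the base axis. Payload 8.5 kg.
Tool frame: the origin (TCP) lies on the centre line of the jaws, within the pads' length; the fingertips stand 19 mm ahead of it and the grasp point (between the pads) is the TCP (env.tcp_to_tips is the z of the fingertips in the tool frame, in m); z points along the fingers, y is the line along which they close (so a half turn about z gives the same grasp; the last joint's range is limited). The gripper opens to 85 mm and grips with 20 to 120 N. Pads are 22 mm wide; open, the fingers measure 114 mm over their backs; the gripper's body (76 mm by 85 mm) begins 54 mm behind the grasp point. The pads swing forward as they close: fully open they stand 13 mm farther back than shut.
Start: joints at [57.565, 21.807, 74.336, -0, 83.858, -12.336], TCP at [0.189, 0.516, 0.25] pointing down, gripper open.
Joint ranges: [-178.18, 178.18], [-50.72, 133.34], [12.68, 142.11], [-81.47, 261.47], [9.98, 163.14], [-165.26, 165.26]. Speed limits (degrees/s): [136.94, 136.94, 180, 180, 180, 180].

INTERFACE

Orientations are given as a 3x3 rotation matrix whose columns are the frame's x, y, z axes.
In Python, from rig import env gives the robot as it stands.
- The arm moves only by the tool servo_tool, never from a script. Its argument "steps" is a list of rows, each an object of numbers: "tx", "ty", "tz": the shift along the world's x, y, z in cm; "yaw": the turn about the world's z in degrees; "claw": the finger opening in cm, from 0 to 8.54. In form: [{"tx": .., "ty": .., "tz": .., "yaw": .., "claw": ..}, ...]. A call has 1 to 20 rows; each row shifts and turns the commanded pose from where the row before left it; what a row does not reach is not made up. A row lasts 1/10 s, in which the tool goes at most 50 mm and 8.59 degrees, less where a joint would pass 70% of its speed; a pose out of reach is approached as far as the arm can. A call with a gripper value outside its range is refused whole. The fingers move at their own pace and stop on an object; "newtons" is the grip in N (left out, the last holds). Time passes only in rows, so rows that do not move let the fingers close. It gives the time, the measured TCP pose, the force, the opening and the grip force at its end, in the units of the state.
- env.observe(): the state, without advancing time (a new reading comes with each control period).
- env.get_image(name): name is "scene" or "top" or "wrist"; returns (picture, depth): 400x640x3 uint8, red, green, blue; 400x640 float32, m along the optical axis (not along the pixel's ray), 0 where there is no reading.
- env.camera_model(name): a dict with "fovy" (degrees; the focal length in pixels is half the picture's height over the tangent of half this angle, whatever the lens; pixels are square), "cx", "cy" (the principal point, pixels), "T" (4x4, takes a point from camera to world coordinates). Camera axes: x right, y down, z forward; pixel columns grow to the right and rows downward; lengths in m; the calibration is good to about 2 mm. A picture is of the moment at which its call begins: read the wrist's pose just before it. camera_model takes no time and is no camera call; for the wrist camera it gives the pose at the moment of the call.
- env.close_job(): hands the job in; it is judged then, once.
The state is a dict: "time_s": time; "q": joint angles; "qvel": joint speeds; "joint_efforts": joint torques, N m; "position": TCP position; "tool_rot": TCP orientation; "ft_force": force on the tool from outside, world axes, zero at the start; "wrist_torque": the same for the moment, N m; "grip_width": finger opening in m; "gripper_force": force on a finger pad.
Only numpy, scipy, OpenCV 4.12 (cv2) and the standard library are available. Lean on these libraries where they do the work, as an engineer would, in place of code of your own. Each camera call takes 0.05 s, during which the arm holds its last target. There are 200 camera calls.

## Working session

There is one attempt and no reset: what is moved stays moved. The work goes in short steps, Python scripts to look and compute and a tool call to move; the robot and the scene stay as the last step left them, time stands still between calls to the robot, and variables do not carry over. Pictures are saved under pics/ and viewed, at most 10 in all, crops included, and the job is handed in when it is done.

Besides the shell and the picture viewer there is one more tool, called after "Request:" as name([rows], argument=value, ...), one row to a line, values as JSON. servo_tool: Moves the arm, as the interface text tells. Its arguments: {"type":"object","properties":{"steps":{"type":"array"},"newtons":{"type":"number"}},"required":["steps"]}

```bash
mkdir -p pics; cat > h.py <<'E'
import numpy as np, cv2
from rig import env
def grab(n):
    m=env.camera_model(n); im,d=env.get_image(n)
    f=200/np.tan(np.radians(m["fovy"]/2)); v,u=np.mgrid[:400,:640]
    P=np.stack([(u-m["cx"])/f*d,(v-m["cy"])/f*d,d,np.ones_like(d)],-1)@np.array(m["T"]).T
    P=P[...,:3]; P[d==0]=np.nan
    return im,P
E
python3 - <<'E'
from h import *
for n in("scene","top"):
    im,P=grab(n); np.savez(n+".npz",im=im,P=P); cv2.imwrite(f"pics/{n}1.png",im[...,::-1])
    print({k:np.round(v,3) if k=="T" else v for k,v in env.camera_model(n).items()})
print(env.observe())
E
```

```text
{'fovy': 53.38975057241438, 'cx': 310.9279075226772, 'cy': 194.95441230659534, 'T': array([[ 0.463,  0.668, -0.583,  1.078],
       [ 0.886, -0.34 ,  0.314, -0.371],
       [ 0.012, -0.662, -0.749,  0.672],
       [ 0.   ,  0.   ,  0.   ,  1.   ]])}
{'fovy': 51.952049506098696, 'cx': 322.68069837462133, 'cy': 199.95197819777647, 'T': array([[ 0.001, -0.989,  0.147,  0.435],
       [-1.   , -0.005, -0.026, -0.066],
       [ 0.026, -0.147, -0.989,  0.913],
       [ 0.   ,  0.   ,  0.   ,  1.   ]])}
{'time_s': 0.1, 'q': array([ 5.75658351e+01,  2.18391032e+01,  7.43778249e+01, -1.84595795e-03,
        8.38591307e+01, -1.23368576e+01]), 'qvel': array([-0.02059086, -0.03529835, -0.10418674, -0.00417656,  0.16084627,
       -0.00311828]), 'joint_efforts': array([ 3.32503791e-03, -4.49224555e+01, -2.31654310e+01, -2.15592754e-04,
        3.64959633e-03, -4.52143155e-06]), 'position': array([0.18888131, 0.51630463, 0.24977024]), 'tool_rot': array([[-9.39111507e-01,  3.43611857e-01, -6.84929004e-04],
       [ 3.43612447e-01,  9.39110852e-01, -1.13758083e-03],
       [ 2.52337997e-04, -1.30366538e-03, -9.99999118e-01]]), 'ft_force': array([ 0.24125103,  0.79610319, -1.17701721]), 'wrist_torque': array([-0.03971671,  0.01772803,  0.01801561]), 'gripper_force': 0.0, 'grip_width': 0.08538830056368568}
```

View pics/scene1.png

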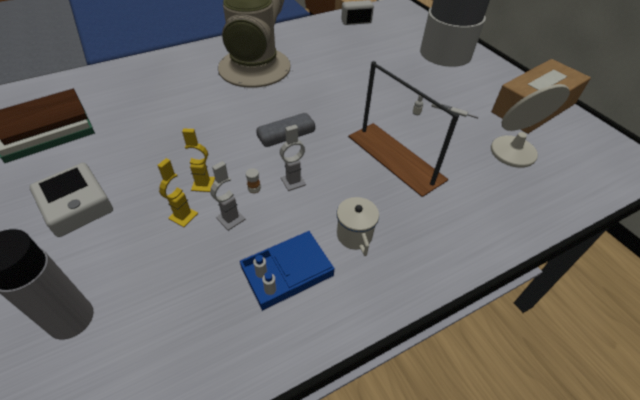

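View pics/top1.png

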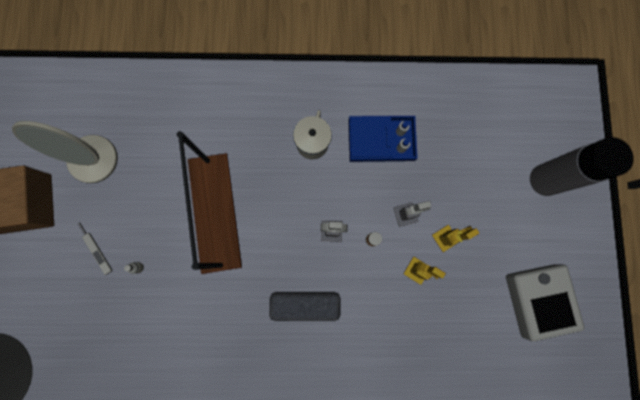

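The scene shows the rail with posts at (372,68) and (452,118). Two steel cases stand at (226,195) and (292,158), two yellow look-alikes at (178,190) and (200,160), and the cup at (357,220). I'll enlarge the two steel ones to find the open ring.

```bash
python3 - <<'E'
from h import *
d=np.load("scene.npz"); im=d["im"];P=d["P"]
c=im[115:235,150:320]; cv2.imwrite("pics/crop1.png",cv2.resize(c,None,fx=4.7,fy=4.7,interpolation=cv2.INTER_CUBIC)[...,::-1])
t=np.load("top.npz"); T=t["P"]
def st(n,Q,box,zs):
    u0,u1,v0,v1=box; q=Q[v0:v1,u0:u1].reshape(-1,3)
    for a,b in zs:
        s=q[(q[:,2]>a)&(q[:,2]<b)]
        if len(s)>4:
            r=cv2.minAreaRect((s[:,:2]*1000).astype(np.float32))
            print(n,(a,b),len(s),s.mean(0).round(4),"rect",np.round(r[0],1),np.round(r[1],1),round(r[2],1))
zs=[(.003,.02),(.03,.07),(.125,.155),(.155,.17)]
for nm,b,bt in(("A226",(205,245,160,228),(390,435,195,230)),("B292",(275,308,123,192),(317,352,215,245))):
    st(nm+"s",P,b,zs); st(nm+"t",T,bt,zs)
st("foot",T,(185,245,150,275),[(.004,.012)]);st("foots",P,(340,455,120,195),[(.004,.012)])
zb=[(.12,.17),(.185,.197),(.197,.21)]
st("bar t",T,(170,225,120,275),zb); st("bar s",P,(360,465,55,195),zb)
E
```

```text
A226s (0.003, 0.02) 355 [ 0.5092 -0.2763  0.0076] rect [ 463.8 -262.3] [ 81.5 201.6] 72.5
A226s (0.03, 0.07) 280 [ 0.5323 -0.2759  0.051 ] rect [ 481.  -282.1] [144.4  32.7] 8.3
A226s (0.125, 0.155) 158 [ 0.5424 -0.2747  0.14  ] rect [ 542.3 -274.2] [24.8  9.8] 83.8
A226s (0.155, 0.17) 87 [ 0.5397 -0.2739  0.1599] rect [ 538.2 -273.8] [14.2 24.1] 11.4
A226t (0.003, 0.02) 385 [ 0.5384 -0.2798  0.0061] rect [ 543.7 -291.3] [ 77.1 101.9] 0.2
A226t (0.03, 0.07) 85 [ 0.5344 -0.2653  0.0554] rect [ 539.2 -274.5] [26.3 30. ] 14.6
A226t (0.125, 0.155) 35 [ 0.5351 -0.267   0.1409] rect [ 534.2 -273. ] [23.9  9.4] 75.6
A226t (0.155, 0.17) 85 [ 0.5388 -0.274   0.1618] rect [ 539.1 -274.5] [11.9 22.7] 14.4
B292s (0.003, 0.02) 285 [ 0.4683 -0.0941  0.0093] rect [434.5 -84.3] [ 79.7 200.6] 61.3
B292s (0.03, 0.07) 398 [ 0.4319 -0.0827  0.0432] rect [427.7 -78.6] [ 81.2 192.2] 62.9
B292s (0.125, 0.155) 144 [ 0.5041 -0.1095  0.1403] rect [ 503.3 -108.8] [25.4 12.3] 71.1
B292s (0.155, 0.17) 70 [ 0.5015 -0.1084  0.1597] rect [ 500.5 -107.6] [13.3 24. ] 1.5
B292t (0.003, 0.02) 232 [ 0.4952 -0.1096  0.00
[... 275 characters left out ...]
8 -108.7] [22.2 11.4] 89.8
foot (0.004, 0.012) 4527 [0.5419 0.1491 0.0089] rect [543.1 148.5] [275.5 131.3] 2.6
foots (0.004, 0.012) 2640 [0.5487 0.1497 0.0082] rect [521.2 158.9] [276.7 251.6] 44.3
bar t (0.12, 0.17) 110 [0.5615 0.1504 0.146 ] rect [540.4 149.6] [241.3  11.3] 9.2
bar t (0.185, 0.197) 24 [0.5412 0.146  0.192 ] rect [540.5 146.8] [239.2   5.3] 9.1
bar t (0.197, 0.21) 692 [0.5393 0.1494 0.2043] rect [542.  150.5] [244.8  11.6] 9.1
bar s (0.12, 0.17) 220 [0.5557 0.1509 0.1456] rect [542.5 149.6] [243.7  13.2] 8.4
bar s (0.185, 0.197) 61 [0.5672 0.153  0.1913] rect [541.9 149.9] [242.4   9.1] 9.4
bar s (0.197, 0.21) 436 [0.5513 0.1517 0.2023] rect [540.7 151.5] [245.9  12.8] 9.0
```

View pics/crop1.png

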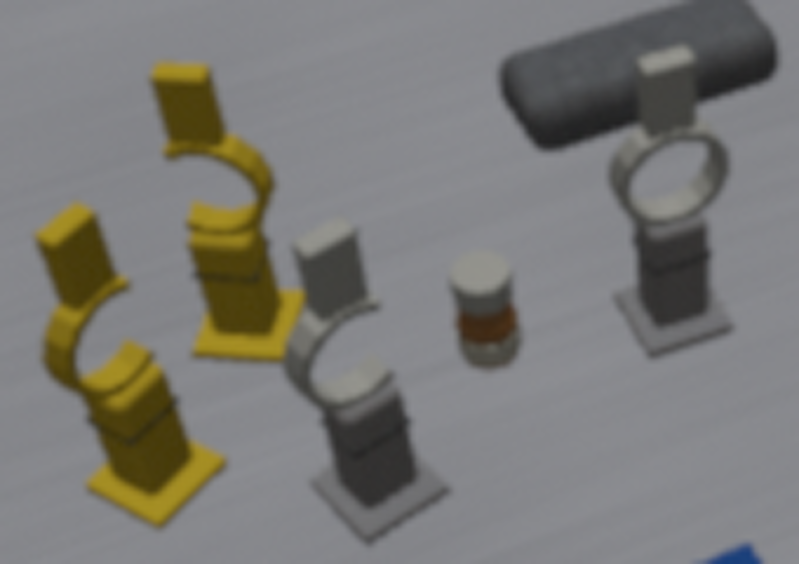

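Of the four candidates, the left steel case at scene (226,195), crop (345,340), has a gap on its right, which is the +y side. That makes it the case to hang. The steel case at (292,158) has a closed ring, and the other two are yellow, so I leave all three alone. The open case is at about (0.539,-0.274) with a yaw of about 13°. The bar centre is at (0.5415,0.150) with a yaw of 9°. I'll move to a hover above the open case.

Request:
servo_tool([
  {"tx": 0.8,"ty": -2,"tz": 1,"yaw": -2.8,"claw": 4},
  {"tx": 1.75,"ty": -3.95,"tz": 1,"yaw": -2.8},
  {"tx": 1.75,"ty": -3.95,"tz": 1,"yaw": -2.8},
  {"tx": 1.75,"ty": -3.95,"tz": 1,"yaw": -2.8},
  {"tx": 1.75,"ty": -3.95,"tz": 1,"yaw": -2.8},
  {"tx": 1.75,"ty": -3.95,"tz": 1,"yaw": -2.8},
  {"tx": 1.75,"ty": -3.95,"tz": 1,"yaw": -2.8},
  {"tx": 1.75,"ty": -3.95,"tz": 1,"yaw": -2.8},
  {"tx": 1.75,"ty": -3.95,"yaw": -2.8},
  {"tx": 1.75,"ty": -3.95,"yaw": -2.8},
  {"tx": 1.75,"ty": -3.95,"yaw": -2.8},
  {"tx": 1.75,"ty": -3.95,"yaw": -2.8},
  {"tx": 1.75,"ty": -3.95,"yaw": -2.8},
  {"tx": 1.75,"ty": -3.95,"yaw": -2.8},
  {"tx": 1.75,"ty": -3.95,"yaw": -2.8},
  {"tx": 1.75,"ty": -3.95,"yaw": -2.8},
  {"tx": 1.75,"ty": -3.95,"yaw": -2.8},
  {"tx": 1.75,"ty": -3.95,"yaw": -2.8},
  {"tx": 1.75,"ty": -3.95,"yaw": -2.8},
  {"tx": 1.75,"ty": -3.95,"yaw": -2.8},
])

```text
invalid input at $.steps[1]: expected keys tx, ty, tz, yaw, claw
```

Request:
servo_tool([
  {"tx": 0.5,"ty": -1},
  {},
  {},
])

```text
invalid input at $.steps[0]: expected keys tx, ty, tz, yaw, claw
```

```bash
python3 - <<'E'
from h import *
o=env.observe(); R=o["tool_rot"];print(o["time_s"],o["position"],np.degrees(np.arctan2(R[1,1],R[0,1])),o["ft_force"],o["grip_width"])
im,P=grab("wrist"); cv2.imwrite("pics/wrist1.png",im[...,::-1])
z=P[...,2]; m=((z>.15)&(z<.172)).astype(np.uint8)
n,l,s,c=cv2.connectedComponentsWithStats(m)
for i in range(1,n):
    if s[i,4]<30: continue
    q=P[l==i]; r=cv2.minAreaRect((q[:,:2]*1000).astype(np.float32))
    print(s[i],im[l==i].mean(0).round(),q.mean(0).round(4),np.round(r[0],1),np.round(r[1],1),round(r[2],1))
E
```

```text
0.1 [0.18888131 0.51630463 0.24977024] 69.90290080314756 [ 0.24125103  0.79610319 -1.17701721] 0.08538830056368568
[323  78  83 106 373] [40. 41. 41.] [0.1349 0.5595 0.1616] [138.9 559.1] [13.5 88.6] 33.8
```

View pics/wrist1.png

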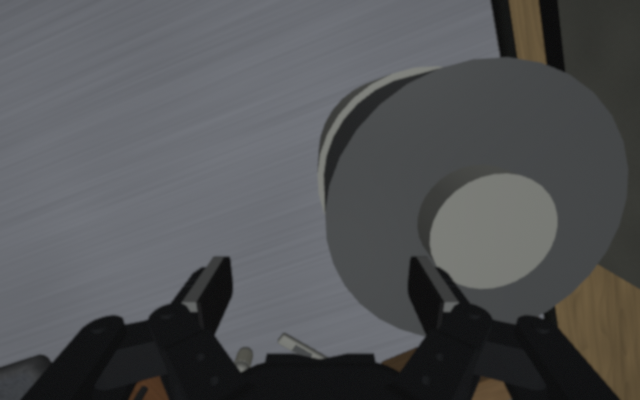

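The moves were refused because every row needs all five keys, so nothing moved. The wrist view shows a tall round pot right beside the gripper at (480,190), so I'll rise straight up first.

Request:
servo_tool([
  {"tx": 0.5,"ty": -1,"tz": 2,"yaw": 0,"claw": 8.54},
  {"tx": 1.5,"ty": -3,"tz": 3,"yaw": 0,"claw": 8.54},
  {"tx": 1.75,"ty": -4,"tz": 3,"yaw": 0,"claw": 4},
  {"tx": 1.75,"ty": -4,"tz": 0,"yaw": -3.5,"claw": 4},
  {"tx": 1.75,"ty": -4,"tz": 0,"yaw": -3.5,"claw": 4},
  {"tx": 1.75,"ty": -4,"tz": 0,"yaw": -3.5,"claw": 4},
  {"tx": 1.75,"ty": -4,"tz": 0,"yaw": -3.5,"claw": 4},
  {"tx": 1.75,"ty": -4,"tz": 0,"yaw": -3.5,"claw": 4},
  {"tx": 1.75,"ty": -4,"tz": 0,"yaw": -3.5,"claw": 4},
  {"tx": 1.75,"ty": -4,"tz": 0,"yaw": -3.5,"claw": 4},
  {"tx": 1.75,"ty": -4,"tz": 0,"yaw": -3.5,"claw": 4},
  {"tx": 1.75,"ty": -4,"tz": 0,"yaw": -3.5,"claw": 4},
  {"tx": 1.75,"ty": -4,"tz": 0,"yaw": -3.5,"claw": 4},
  {"tx": 1.75,"ty": -4,"tz": 0,"yaw": -3.5,"claw": 4},
  {"tx": 1.75,"ty": -4,"tz": 0,"yaw": -3.5,"claw": 4},
  {"tx": 1.75,"ty": -4,"tz": 0,"yaw": -3.5,"claw": 4},
  {"tx": 1.75,"ty": -4,"tz": 0,"yaw": -3.5,"claw": 4},
  {"tx": 1.75,"ty": -4,"tz": 0,"yaw": -3.5,"claw": 4},
  {"tx": 1.75,"ty": -4,"tz": -1,"yaw": -3.5,"claw": 4},
  {"tx": 1.75,"ty": -3,"tz": -2,"yaw": 0,"claw": 4},
])

```text
time_s: 2.15
position: [0.5237, -0.2339, 0.2989]
tool_rot: [[-0.237, 0.971, 0.002], [0.971, 0.237, -0.002], [-0.002, 0.001, -1.0]]
ft_force: [0.0, 0.0, -0.3]
grip_width: 0.0401
gripper_force: 0.0
```

Request:
servo_tool([
  {"tx": 1,"ty": -2,"tz": -2,"yaw": 0,"claw": 4},
  {"tx": 0.3,"ty": -0.5,"tz": -2,"yaw": 0,"claw": 4},
  {"tx": 0,"ty": 0,"tz": 0,"yaw": 0,"claw": 4},
  {"tx": 0,"ty": 0,"tz": 0,"yaw": 0,"claw": 4},
])

```text
time_s: 2.55
position: [0.536, -0.256, 0.259]
tool_rot: [[-0.24, 0.971, -0.0], [0.971, 0.24, 0.0], [0.0, -0.0, -1.0]]
ft_force: [-0.2, 0.1, 0.9]
grip_width: 0.0402
gripper_force: 0.0
```

```bash
cat > w.py <<'E'
from h import *
import sys
o=env.observe(); R=o["tool_rot"];print(o["time_s"],o["position"].round(4),np.degrees(np.arctan2(R[1,1],R[0,1])).round(2),o["ft_force"].round(1),o["grip_width"])
im,P=grab("wrist"); cv2.imwrite(f"pics/{sys.argv[1]}.png",im[...,::-1])
z=P[...,2]; m=((z>.153)&(z<.172)).astype(np.uint8)
n,l,s,c=cv2.connectedComponentsWithStats(m)
for i in range(1,n):
    if s[i,4]<30: continue
    q=P[l==i]; r=cv2.minAreaRect((q[:,:2]*1000).astype(np.float32))
    print(s[i],im[l==i].mean(0).round(),q.mean(0).round(4),np.round(r[0],1),np.round(r[1],1),round(r[2],1))
E
python3 w.py wrist2
```

```text
2.55 [ 0.536 -0.256  0.259] 13.91 [-0.2  0.1  0.9] 0.040220920167093534
[144 202  32  31 514] [118. 103.  36.] [ 0.4154 -0.2936  0.1603] [ 414.2 -295.2] [24.5 12. ] 58.3
[310 212  15  31 454] [112. 114. 110.] [ 0.5371 -0.2719  0.1607] [ 537.5 -273.5] [11.3 24.4] 13.9
```

View pics/wrist2.png

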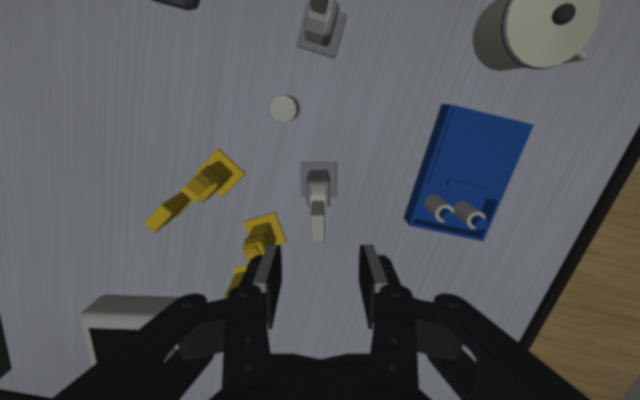

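The wrist view shows the open case's tab at (317,226), with its yaw matching the tool at 13.9°. The nearer yellow case is about 65 mm to the left, at (240,270), so I'll keep the claw narrow while descending.

Request:
servo_tool([
  {"tx": 0.25,"ty": -1.75,"tz": 0,"yaw": 0,"claw": 3.2},
  {"tx": 0,"ty": 0,"tz": -2,"yaw": 0,"claw": 3.2},
  {"tx": 0,"ty": 0,"tz": -2,"yaw": 0,"claw": 3.2},
  {"tx": 0,"ty": 0,"tz": -2,"yaw": 0,"claw": 3.2},
  {"tx": 0,"ty": 0,"tz": -2,"yaw": 0,"claw": 3.2},
  {"tx": 0,"ty": 0,"tz": -2,"yaw": 0,"claw": 3.2},
  {"tx": 0,"ty": 0,"tz": -1.2,"yaw": 0,"claw": 3.2},
  {"tx": 0,"ty": 0,"tz": 0,"yaw": 0,"claw": 2},
  {"tx": 0,"ty": 0,"tz": 0,"yaw": 0,"claw": 1.5},
  {"tx": 0,"ty": 0,"tz": 0,"yaw": 0,"claw": 0.6},
  {"tx": 0,"ty": 0,"tz": 0,"yaw": 0,"claw": 0.6},
  {"tx": 0,"ty": 0,"tz": 0,"yaw": 0,"claw": 0.6},
  {"tx": 0,"ty": 0,"tz": 0,"yaw": 0,"claw": 0.6},
], newtons=40)

```text
time_s: 3.9
position: [0.5389, -0.274, 0.148]
tool_rot: [[-0.24, 0.971, 0.002], [0.971, 0.24, -0.001], [-0.002, 0.002, -1.0]]
ft_force: [-1.1, 1.1, 6.0]
grip_width: 0.0113
gripper_force: 44.0
```

Request:
servo_tool([
  {"tx": 0,"ty": 0,"tz": 0.5,"yaw": 0,"claw": 0.6},
  {"tx": 0,"ty": 0,"tz": 1.5,"yaw": 0,"claw": 0.6},
  {"tx": 0,"ty": 0,"tz": 2.5,"yaw": 0,"claw": 0.6},
  {"tx": 0,"ty": 0,"tz": 3,"yaw": 0,"claw": 0.6},
  {"tx": 0,"ty": 0,"tz": 3,"yaw": 0,"claw": 0.6},
  {"tx": 0,"ty": 0,"tz": 3,"yaw": 0,"claw": 0.6},
  {"tx": 0,"ty": 0,"tz": 3,"yaw": 0,"claw": 0.6},
  {"tx": 0,"ty": 0,"tz": 2,"yaw": 0,"claw": 0.6},
  {"tx": 0,"ty": 0,"tz": 0.5,"yaw": 0,"claw": 0.6},
  {"tx": 0,"ty": 0,"tz": 0,"yaw": 0,"claw": 0.6},
])

```text
time_s: 4.9
position: [0.5385, -0.2737, 0.3367]
tool_rot: [[-0.24, 0.971, 0.0], [0.971, 0.24, -0.0], [-0.0, 0.0, -1.0]]
ft_force: [-0.7, -0.7, -0.9]
grip_width: 0.0117
gripper_force: 43.0
```

Request:
servo_tool([
  {"tx": 0.1,"ty": 1,"tz": 0,"yaw": 0,"claw": 0.6},
  {"tx": 0.1,"ty": 2,"tz": 0,"yaw": -0.5,"claw": 0.6},
  {"tx": 0.1,"ty": 2.5,"tz": 0,"yaw": -0.5,"claw": 0.6},
  {"tx": 0.1,"ty": 2.5,"tz": 0,"yaw": -0.5,"claw": 0.6},
  {"tx": 0.1,"ty": 2.5,"tz": 0,"yaw": -0.5,"claw": 0.6},
  {"tx": 0.1,"ty": 2.5,"tz": 0,"yaw": -0.5,"claw": 0.6},
  {"tx": 0.1,"ty": 2.5,"tz": 0,"yaw": -0.5,"claw": 0.6},
  {"tx": 0.1,"ty": 2.5,"tz": 0,"yaw": -0.5,"claw": 0.6},
  {"tx": 0.1,"ty": 2.5,"tz": 0,"yaw": -0.5,"claw": 0.6},
  {"tx": 0.1,"ty": 2.5,"tz": 0,"yaw": -0.5,"claw": 0.6},
  {"tx": 0.1,"ty": 2.5,"tz": 0,"yaw": -0.4,"claw": 0.6},
  {"tx": 0.1,"ty": 2.5,"tz": 0,"yaw": 0,"claw": 0.6},
  {"tx": 0.1,"ty": 2.5,"tz": 0,"yaw": 0,"claw": 0.6},
  {"tx": 0.05,"ty": 2.5,"tz": 0,"yaw": 0,"claw": 0.6},
  {"tx": 0,"ty": 1.5,"tz": 0,"yaw": 0,"claw": 0.6},
  {"tx": 0,"ty": 0.5,"tz": 0,"yaw": 0,"claw": 0.6},
  {"tx": 0,"ty": 0.5,"tz": 0,"yaw": 0,"claw": 0.6},
  {"tx": 0,"ty": 0,"tz": 0,"yaw": 0,"claw": 0.6},
])

```text
time_s: 6.7
position: [0.552, 0.0811, 0.3364]
tool_rot: [[-0.156, 0.988, -0.0], [0.988, 0.156, -0.0], [-0.0, -0.0, -1.0]]
ft_force: [0.1, 0.3, -1.4]
grip_width: 0.0112
gripper_force: 43.0
```

Request:
servo_tool([
  {"tx": 0,"ty": 0,"tz": -1,"yaw": 0,"claw": 0.6},
  {"tx": 0,"ty": 0,"tz": -2,"yaw": 0,"claw": 0.6},
  {"tx": 0,"ty": 0,"tz": -2,"yaw": 0,"claw": 0.6},
  {"tx": 0,"ty": 0,"tz": -2,"yaw": 0,"claw": 0.6},
  {"tx": 0,"ty": 0,"tz": -1,"yaw": 0,"claw": 0.6},
  {"tx": 0,"ty": 0,"tz": -0.6,"yaw": 0,"claw": 0.6},
  {"tx": 0,"ty": 0,"tz": 0,"yaw": 0,"claw": 0.6},
  {"tx": 0,"ty": 0,"tz": 0,"yaw": 0,"claw": 0.6},
])

```text
time_s: 7.5
position: [0.5523, 0.0811, 0.2513]
tool_rot: [[-0.156, 0.988, 0.001], [0.988, 0.156, -0.0], [-0.0, 0.001, -1.0]]
ft_force: [0.5, -0.0, -1.3]
grip_width: 0.0112
gripper_force: 42.9
```

```bash
cat > v.py <<'E'
from h import *
import sys
o=env.observe(); R=o["tool_rot"];print(o["time_s"],o["position"].round(4),np.degrees(np.arctan2(R[1,1],R[0,1])).round(2),o["ft_force"].round(1),o["grip_width"])
im,P=grab("scene"); np.savez("s2.npz",im=im,P=P)
c=im[20:200,310:490]; cv2.imwrite(f"pics/{sys.argv[1]}.png",cv2.resize(c,None,fx=3.3,fy=3.3,interpolation=cv2.INTER_CUBIC)[...,::-1])
E
python3 v.py pre
```

```text
7.5 [0.5523 0.0811 0.2513] 8.99 [ 0.5 -0.  -1.3] 0.011199782324237803
```

View pics/pre.png

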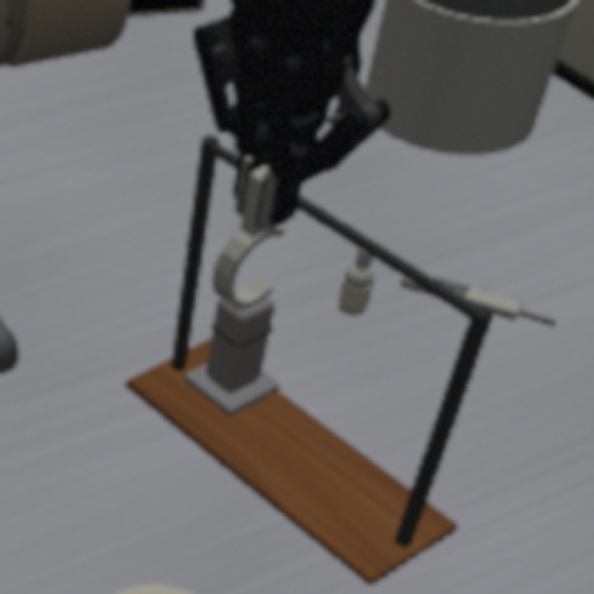

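The scene crop shows the case held upright, its gap at (265,265) facing the bar, and nothing in between. I'll slide it 70 mm along the bar's y axis.

Request:
servo_tool([
  {"tx": -0.08,"ty": 0.5,"tz": 0,"yaw": 0,"claw": 0.6},
  {"tx": -0.12,"ty": 0.8,"tz": 0,"yaw": 0,"claw": 0.6},
  {"tx": -0.13,"ty": 0.8,"tz": 0,"yaw": 0,"claw": 0.6},
  {"tx": -0.12,"ty": 0.8,"tz": 0,"yaw": 0,"claw": 0.6},
  {"tx": -0.13,"ty": 0.8,"tz": 0,"yaw": 0,"claw": 0.6},
  {"tx": -0.12,"ty": 0.8,"tz": 0,"yaw": 0,"claw": 0.6},
  {"tx": -0.13,"ty": 0.8,"tz": 0,"yaw": 0,"claw": 0.6},
  {"tx": -0.12,"ty": 0.8,"tz": 0,"yaw": 0,"claw": 0.6},
  {"tx": -0.1,"ty": 0.5,"tz": 0,"yaw": 0,"claw": 0.6},
  {"tx": -0.04,"ty": 0.3,"tz": 0,"yaw": 0,"claw": 0.6},
  {"tx": 0,"ty": 0,"tz": 0,"yaw": 0,"claw": 0.6},
  {"tx": 0,"ty": 0,"tz": 0,"yaw": 0,"claw": 0.6},
])

```text
time_s: 8.75
position: [0.5412, 0.1501, 0.2506]
tool_rot: [[-0.156, 0.988, -0.0], [0.988, 0.156, -0.0], [-0.0, -0.0, -1.0]]
ft_force: [0.5, -0.5, -1.7]
grip_width: 0.0111
gripper_force: 42.9
```

```bash
python3 v.py ins; python3 - <<'E'
import numpy as np
d=np.load("s2.npz");P=d["P"][55:130,355:470].reshape(-1,3)
a=np.radians(9);c=np.array([.5415,.150]);L=(P[:,:2]-c)@np.array([[np.cos(a),-np.sin(a)],[np.sin(a),np.cos(a)]])
def s(n,m): print(n,m.sum(),L[m].mean(0).round(4),np.ptp(L[m],0).round(3),P[m,2].mean().round(4))
z=P[:,2];x=L[:,0];y=abs(L[:,1])<.03
s("bar+",y&(z>.195)&(z<.21)&(x>.04)&(x<.1)); s("bar-",y&(z>.195)&(z<.21)&(x<-.05)&(x>-.1))
for lo in(.11,.13,.15,.17,.2,.215,.235): s(lo,y&(z>lo)&(z<lo+.015)&(abs(x)<.03))
E
```

```text
8.75 [0.5412 0.1501 0.2506] 8.99 [ 0.5 -0.5 -1.7] 0.011092549186501445
bar+ 115 [0.0711 0.0007] [0.06  0.008] 0.202
bar- 71 [-0.0739 -0.0004] [0.049 0.009] 0.2025
0.11 84 [ 0.0045 -0.0071] [0.039 0.04 ] 0.1177
0.13 92 [ 0.0044 -0.0074] [0.025 0.033] 0.1373
0.15 103 [ 0.0045 -0.0075] [0.026 0.033] 0.1572
0.17 118 [ 0.002  -0.0013] [0.025 0.038] 0.1756
0.2 111 [ 0.0028 -0.0108] [0.058 0.034] 0.2053
0.215 90 [ 0.0009 -0.0104] [0.016 0.04 ] 0.2215
0.235 121 [ 0.0037 -0.0077] [0.039 0.022] 0.2433
```

View pics/ins.png

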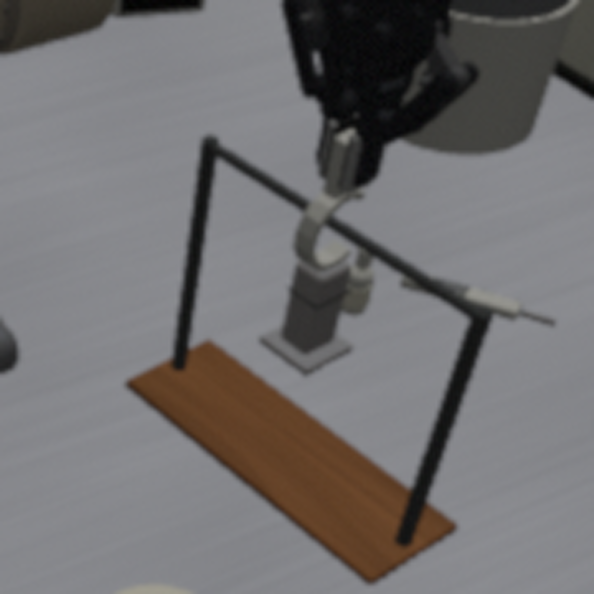

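The bar at crop (325,220) now passes through the gap inside the ring. I'll lower until the crown touches.

Request:
servo_tool([
  {"tx": 0,"ty": 0,"tz": -0.4,"yaw": 0.4,"claw": 0.6},
  {"tx": 0,"ty": 0,"tz": -0.5,"yaw": 0,"claw": 0.6},
  {"tx": 0,"ty": 0,"tz": -0.4,"yaw": 0,"claw": 0.6},
  {"tx": 0,"ty": 0,"tz": -0.2,"yaw": 0,"claw": 0.6},
  {"tx": 0,"ty": 0,"tz": 0,"yaw": 0,"claw": 0.6},
  {"tx": 0,"ty": 0,"tz": 0,"yaw": 0,"claw": 0.6},
])

```text
time_s: 9.4
position: [0.5412, 0.1502, 0.2357]
tool_rot: [[-0.163, 0.987, 0.0], [0.987, 0.163, 0.0], [-0.0, 0.0, -1.0]]
ft_force: [-0.1, 0.4, -0.6]
grip_width: 0.0113
gripper_force: 43.0
```

Request:
servo_tool([
  {"tx": 0,"ty": 0,"tz": -0.1,"yaw": 0,"claw": 0.6},
  {"tx": 0,"ty": 0,"tz": 0,"yaw": 0,"claw": 0.6},
  {"tx": 0,"ty": 0,"tz": 0,"yaw": 0,"claw": 0.6},
])

```text
time_s: 9.7
position: [0.5411, 0.1502, 0.2347]
tool_rot: [[-0.163, 0.987, 0.0], [0.987, 0.163, 0.0], [-0.0, 0.0, -1.0]]
ft_force: [-1.0, -0.1, -1.9]
grip_width: 0.0114
gripper_force: 43.0
```

Request:
servo_tool([
  {"tx": 0,"ty": 0,"tz": -0.1,"yaw": 0,"claw": 0.6},
  {"tx": 0,"ty": 0,"tz": 0,"yaw": 0,"claw": 0.6},
  {"tx": 0,"ty": 0,"tz": 0,"yaw": 0,"claw": 0.6},
])

```text
time_s: 10.0
position: [0.5412, 0.1502, 0.2339]
tool_rot: [[-0.163, 0.987, 0.001], [0.987, 0.163, 0.0], [-0.0, 0.001, -1.0]]
ft_force: [-0.9, 0.1, 1.1]
grip_width: 0.0118
gripper_force: 43.5
```

Request:
servo_tool([
  {"tx": 0,"ty": 0,"tz": -0.05,"yaw": 0,"claw": 0.6},
  {"tx": 0,"ty": 0,"tz": 0,"yaw": 0,"claw": 0.6},
  {"tx": 0,"ty": 0,"tz": 0,"yaw": 0,"claw": 0.6},
])

```text
time_s: 10.3
position: [0.5412, 0.1502, 0.2338]
tool_rot: [[-0.163, 0.987, 0.001], [0.987, 0.163, 0.0], [-0.0, 0.001, -1.0]]
ft_force: [-2.3, -0.3, 4.8]
grip_width: 0.0116
gripper_force: 44.1
```

The crown is in contact (about 5 N upward, at the expected height). I'll release gently.

Request:
servo_tool([
  {"tx": 0,"ty": 0,"tz": 0.04,"yaw": 0,"claw": 0.6},
  {"tx": 0,"ty": 0,"tz": 0,"yaw": 0,"claw": 0.9},
  {"tx": 0,"ty": 0,"tz": 0,"yaw": 0,"claw": 1.2},
  {"tx": 0,"ty": 0,"tz": 0,"yaw": 0,"claw": 1.3},
  {"tx": 0,"ty": 0,"tz": 0,"yaw": 0,"claw": 1.4},
  {"tx": 0,"ty": 0,"tz": 0,"yaw": 0,"claw": 1.5},
  {"tx": 0,"ty": 0,"tz": 0,"yaw": 0,"claw": 1.7},
  {"tx": 0,"ty": 0,"tz": 0,"yaw": 0,"claw": 2},
  {"tx": 0,"ty": 0,"tz": 0,"yaw": 0,"claw": 2.5},
  {"tx": 0,"ty": 0,"tz": 0,"yaw": 0,"claw": 3.5},
  {"tx": 0,"ty": 0,"tz": 0,"yaw": 0,"claw": 4},
  {"tx": 0,"ty": 0,"tz": 0,"yaw": 0,"claw": 4},
], newtons=20)

```text
time_s: 11.5
position: [0.5411, 0.1502, 0.2335]
tool_rot: [[-0.163, 0.987, -0.0], [0.987, 0.163, -0.0], [-0.0, -0.0, -1.0]]
ft_force: [0.3, -0.4, 0.3]
grip_width: 0.0404
gripper_force: 0.0
```

```bash
python3 w.py wrist3; python3 v.py rel
```

```text
11.5 [0.5411 0.1502 0.2335] 9.4 [ 0.3 -0.4  0.3] 0.040416988286857136
[ 302  194   36   39 1111] [110. 111. 109.] [0.5395 0.1566 0.1585] [540.1 153. ] [25.3 28.9] 8.6
[140 206  26  23 305] [32. 33. 33.] [0.4285 0.1367 0.163 ] [427.6 136.1] [ 6.6 11.9] 45.8
[475 207  28  22 307] [36. 38. 38.] [0.6517 0.1731 0.1629] [652.8 172.9] [12.  6.] 59.3
11.55 [0.5411 0.1502 0.2336] 9.4 [-0.1 -0.7  0.9] 0.03994953284410199
```

View pics/rel.png

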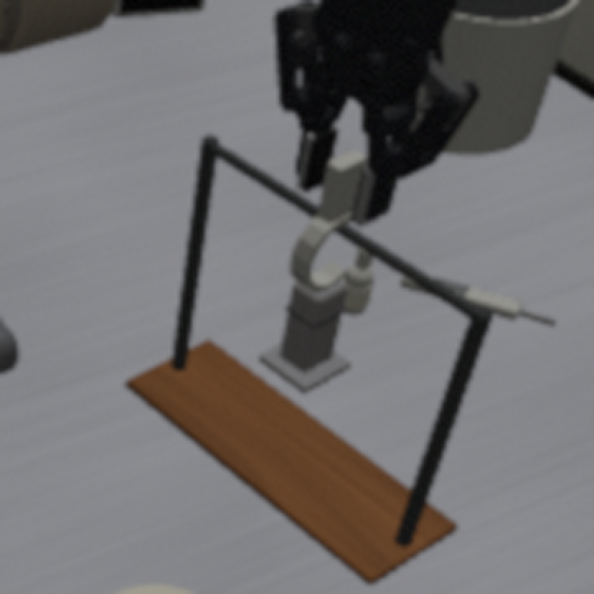

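The case hangs by its crown at crop (335,220), free of the fingers. I'll back off straight up and let it settle.

Request:
servo_tool([
  {"tx": 0,"ty": 0,"tz": 0.5,"yaw": 0,"claw": 4},
  {"tx": 0,"ty": 0,"tz": 1,"yaw": 0,"claw": 4},
  {"tx": 0,"ty": 0,"tz": 2,"yaw": 0,"claw": 4},
  {"tx": 0,"ty": 0,"tz": 3,"yaw": 0,"claw": 4},
  {"tx": 0,"ty": 0,"tz": 3,"yaw": 0,"claw": 4},
  {"tx": 0,"ty": 0,"tz": 2,"yaw": 0,"claw": 4},
  {"tx": 0,"ty": 0,"tz": 1,"yaw": 0,"claw": 4},
  {"tx": 0,"ty": 0,"tz": 0,"yaw": 0,"claw": 4},
  {"tx": 0,"ty": 0,"tz": 0,"yaw": 0,"claw": 4},
  {"tx": 0,"ty": 0,"tz": 0,"yaw": 0,"claw": 4},
])

```text
time_s: 12.6
position: [0.5409, 0.1502, 0.3573]
tool_rot: [[-0.163, 0.987, -0.002], [0.987, 0.163, -0.0], [0.0, -0.002, -1.0]]
ft_force: [-0.4, 0.0, -0.7]
grip_width: 0.0398
gripper_force: 0.0
```

```bash
cat > t.py <<'E'
from h import *
a=np.radians(9.2);c=np.array([.5415,.150]);M=np.array([[np.cos(a),-np.sin(a)],[np.sin(a),np.cos(a)]])
for k in range(6):
    t=env.observe()["time_s"]; im,P=grab("scene")
    P=P[55:140,355:470].reshape(-1,3);L=(P[:,:2]-c)@M;z=P[:,2]
    b=(abs(L[:,0])<.04)&(abs(L[:,1])<.05)
    t1=b&(z>.243)&(z<.252); bx=b&(z>.1)&(z<.15)&(L[:,1]<.0); r=[]
    for m in (t1,b&(z>.21)&(z<.24),b&(z>.135)&(z<.15),b&(z>.105)&(z<.12)):
        r.append((m.sum(),*np.percentile(L[m],5,0).round(4),*np.percentile(L[m],95,0).round(4)))
    q=cv2.minAreaRect((L[t1]*1000).astype(np.float32)) if t1.sum()>5 else None
    print(round(t,2),*[tuple(float(v) for v in x) for x in r],q and (np.round(q[0],1),np.round(q[1],1),q[2]))
E
python3 t.py
```

```text
12.6 (53.0, -0.0054, -0.0122, 0.0041, 0.0099) (147.0, -0.0055, -0.0122, 0.0054, 0.0088) (93.0, -0.0087, -0.0141, 0.0119, 0.0116) (85.0, -0.011, -0.0124, 0.0121, 0.0128) (array([-0.6, -1.5]), array([11.2, 23.4]), 2.5873024463653564)
12.65 (54.0, -0.0057, -0.0127, 0.0047, 0.0085) (144.0, -0.0056, -0.0128, 0.0054, 0.0093) (88.0, -0.0096, -0.0134, 0.0118, 0.0119) (85.0, -0.0089, -0.0133, 0.0117, 0.0127) (array([-0.6, -1.4]), array([24.3, 11.1]), 88.1397705078125)
12.7 (53.0, -0.0052, -0.0121, 0.005, 0.0094) (148.0, -0.0052, -0.0123, 0.0052, 0.0102) (93.0, -0.0103, -0.0136, 0.012, 0.0111) (87.0, -0.0098, -0.0128, 0.0119, 0.0109) (array([-0.4, -1.3]), array([24.2, 12. ]), 89.68977355957031)
12.75 (54.0, -0.0051, -0.0125, 0.005, 0.0092) (145.0, -0.0054, -0.0121, 0.0055, 0.0086) (92.0, -0.01, -0.0135, 0.0121, 0.012) (88.0, -0.0096, -0.0126, 0.0117, 0.0126) (array([ 0.1, -1. ]), array([11.1, 25.9]), 3.783883810043335)
12.8 (54.0, -0.0053, -0.0127, 0.0048, 0.0106) (147.0, -0.0056, -0.0122, 0.0055, 0.0089) (94.0, -0.0104, -0.0134, 0.012, 0.0113) (86.0, -0.0104, -0.0122, 0.0121, 0.0117) (array([-0.4, -0.9]), array([11.5, 24.7]), 0.8466833829879761)
12.85 (51.0, -0.0055, -0.0118, 0.0051, 0.0088) (142.0, -0.0052, -0.0123, 0.0053, 0.0091) (95.0, -0.0103, -0.0131, 0.0118, 0.0116) (81.0, -0.0099, -0.0139, 0.0119, 0.0107) (array([-0.1, -0.7]), array([24.4, 12.2]), 87.28311157226562)
```

Request:
servo_tool([
  {"tx": 0,"ty": 0,"tz": 0,"yaw": 0,"claw": 4},
  {"tx": 0,"ty": 0,"tz": 0,"yaw": 0,"claw": 4},
  {"tx": 0,"ty": 0,"tz": 0,"yaw": 0,"claw": 4},
  {"tx": 0,"ty": 0,"tz": 0,"yaw": 0,"claw": 4},
  {"tx": 0,"ty": 0,"tz": 0,"yaw": 0,"claw": 4},
  {"tx": 0,"ty": 0,"tz": 0,"yaw": 0,"claw": 4},
  {"tx": 0,"ty": 0,"tz": 0,"yaw": 0,"claw": 4},
  {"tx": 0,"ty": 0,"tz": 0,"yaw": 0,"claw": 4},
  {"tx": 0,"ty": 0,"tz": 0,"yaw": 0,"claw": 4},
  {"tx": 0,"ty": 0,"tz": 0,"yaw": 0,"claw": 4},
])

```text
time_s: 13.9
position: [0.5411, 0.1502, 0.3585]
tool_rot: [[-0.163, 0.987, -0.0], [0.987, 0.163, -0.0], [-0.0, -0.0, -1.0]]
ft_force: [-0.4, -1.0, 0.3]
grip_width: 0.0403
gripper_force: 0.0
```

```bash
python3 t.py; python3 v.py fin
```

```text
13.9 (54.0, -0.0056, -0.012, 0.005, 0.0095) (146.0, -0.0053, -0.0124, 0.0051, 0.0095) (94.0, -0.0103, -0.0136, 0.0124, 0.0119) (85.0, -0.01, -0.0131, 0.0121, 0.0112) (array([-0.4, -0.3]), array([11.5, 25.4]), 2.5204050540924072)
13.95 (53.0, -0.0055, -0.0119, 0.0044, 0.0096) (143.0, -0.0054, -0.0125, 0.0055, 0.0091) (90.0, -0.01, -0.0135, 0.012, 0.0111) (82.0, -0.0097, -0.0126, 0.0117, 0.0122) (array([-0.7, -1. ]), array([11.5, 24.6]), 5.446616172790527)
14.0 (58.0, -0.005, -0.013, 0.0056, 0.009) (144.0, -0.0055, -0.0124, 0.005, 0.0093) (97.0, -0.0102, -0.0134, 0.0118, 0.0117) (84.0, -0.0104, -0.0131, 0.0117, 0.0119) (array([ 0.7, -1. ]), array([12.1, 25.9]), 0.9337916374206543)
14.05 (51.0, -0.0059, -0.0123, 0.0044, 0.0098) (143.0, -0.0046, -0.0126, 0.0054, 0.0096) (96.0, -0.0104, -0.0138, 0.0118, 0.0123) (89.0, -0.0107, -0.0126, 0.0119, 0.012) (array([-0.8, -1.2]), array([11.6, 24.3]), 3.726900100708008)
14.1 (54.0, -0.005, -0.0122, 0.0046, 0.0104) (145.0, -0.0054, -0.0122, 0.0053, 0.0093) (95.0, -0.0104, -0.0139, 0.0119, 0.0113) (87.0, -0.0109, -0.013, 0.0121, 0.0119) (array([-0.4, -0.8]), array([10.9, 23.3]), 3.8916265964508057)
14.15 (52.0, -0.0054, -0.0126, 0.0049, 0.0095) (146.0, -0.0054, -0.0123, 0.0053, 0.0103) (94.0, -0.0107, -0.0135, 0.0119, 0.0121) (81.0, -0.0109, -0.0133, 0.012, 0.012) (array([-0.2, -1.1]), array([24.8, 11.6]), 87.7408447265625)
14.2 [0.5411 0.1502 0.3586] 9.4 [ 0.2  0.4 -0.5] 0.03976936653140857
```

View pics/fin.png

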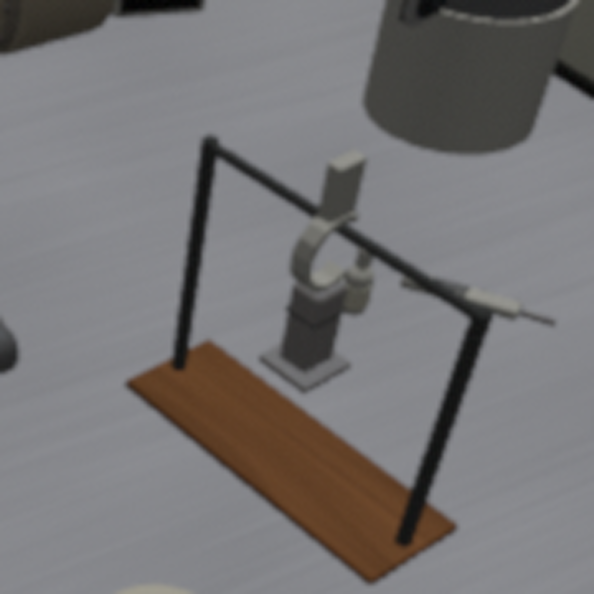

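The case hangs still at crop (330,270), its crown on the bar at (335,220). It is upright and square to the bar within measurement noise, and the gripper is well clear, so I'm handing in.

```bash
python3 -c "
from rig import env
print(env.close_job())"
```

```text
the job is handed in; nothing more can be done
None
```

The steel case with the open ring hangs still on the bar, upright and square within measurement noise; I never touched the closed-ring case or the cup, and I handed the job in at about 14 s of the 42 s allowed.

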